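Index the die turret of a desk punch under its guard

TASK

Lift the clear guard of the desk punch all the way up to its stop, where it stays by itself. Then turn the die turret until the orange die rests in its click at the yellow mark, and leave it there with the guard still fully open. Do not disturb the mug, the stapler or the glue bottle.

Things in the scene. Friction and masses are not known exactly. Their poses are not given: they have to be found in the camera images.
- punch: Heavy desk punch, fixed: grey plinth 270 x 290 mm (x, y), top 70 mm above the table; black drive housing behind it (x +140 to +240 mm, 169 mm high); two grey side cheeks 154 mm high at y = +-140 mm (x -10 to +140 mm); the front (-x, towards the robot) is open. Origin on the table under the turret's axis, z up
- turret (a joint): Turret angle (rad), growing anticlockwise seen from above, about a vertical axis through the punch's origin; 0 (or a full turn) has the orange die at the yellow mark. It turns endlessly both ways and has six click positions 60 degrees apart (multiples of 1.047). Past half-way a spring pulls it into the next click. 5 to 9 N sideways on a die turn it; let go, it stays in its click
- orange_die (a point): Centre of the orange die, 35 mm above the disc (120 mm above the table). All six dies are alike, five black, one orange: a knob of 20 mm diameter reaching 55 mm above the disc (140 mm above the table), with a foot of 28 mm diameter and 6 mm height
- mark_place (a point): Point where the centre of the orange die must come (120 mm above the table): on the circle of the dies at 150 degrees in the punch's frame, that is x -74, y +42.5 mm; a yellow bar on the plinth lies just outside the disc there
- turret_centre (a point): Point on the turret's axis 120 mm above the table. The turret is an aluminium disc, diameter 210 mm, top 85 mm above the table, with six upright round dies 60 degrees apart on a circle of 85 mm radius. Clicked in, the dies stand at 30, 90 and 150 degrees either side of the punch's +x axis, so two stand at the open front, 85 mm apart
- guard (a joint): Opening angle of the guard (rad): 0 shut (level, on the cheeks, underside 155 mm above the table, 15 mm over the dies), 0.50 at its stop. Clear panel in a red frame, 265 mm from hinge to front edge, 290 mm wide, 8 mm thick. A stiff hinge holds it wherever it is left; 3 to 6 N at its handle lift it
- guard_handle (a point): Centre of the guard's handle: a red upright block 22 x 22 mm, top 17 mm above this point, foot 23 mm below it, in the middle of the guard's front edge; it tilts with the guard. With the guard at its stop the front edge is about 285 mm above the table and overhangs the front dies by about 30 mm, so the hand must go in under it slanted, from the punch's front
- guard_hinge (a point): Middle of the guard's hinge line (axis along the punch's y), 155 mm above the table; the handle's centre lies 243 mm in front of it and 36 mm above it when shut
- mug: Blue mug, bystander, diameter 82, height 95 mm; origin at the centre of its underside
- stapler: Red and black stapler, bystander, 150 x 38 x 58 mm; origin under its centre
- glue: White glue bottle with orange cap, bystander, diameter 54, height 130 mm; origin at the centre of its underside

How it is judged:
On the way, in this order (a step that is already met when the one before it is completed fails the run):
1. the guard is opened to its stop (value of joint guard above 0.46 rad), for 0.2 s.
2. with the guard still up, the orange die clicks in at the yellow mark (value of joint guard above 0.44 rad and distance between orange_die and mark_place below 0.008 m), for 0.3 s.
At the end, for the whole second after the job is handed in: The guard stands at its stop (over 0.44 rad of 0.50), the orange die is within 8 mm of its place at the yellow mark and the turret is at rest (all of step 2 and velocity of joint turret between -0.05 and 0.05 rad/s); the robot touches nothing.
It fails at once if the mug is disturbed (moved over 20 mm or tipped) (distance of mug from where it was at the start of the episode above 0.02 m or angle between mug's own z axis and vertical above 0.3 rad).
It fails at once if the stapler is disturbed (moved over 20 mm or tipped) (distance of stapler from where it was at the start of the episode above 0.02 m or angle between stapler's own z axis and vertical above 0.3 rad).
It fails at once if the glue bottle is disturbed (moved over 20 mm or tipped) (distance of glue from where it was at the start of the episode above 0.02 m or angle between glue's own z axis and vertical above 0.3 rad).
It also fails if it takes over 61 s, if anything falls off the work surface, if the arm or the gripper's body presses on something with over 40 N, if the wrist force passes 120 N, or if a joint passes its speed limit or range.

ROBOT

A 6-joint arm with a two-finger parallel gripper is mounted at the origin on the work surface. World frame = base frame: x ahead of the robot, y to its left, z up, the work surface at z = 0. Lengths are in m, angles in rad, forces in N, time in s.
With the tool pointing down it reaches from about 0.375 to 0.9 m from the base axis. Payload 3.1 kg.
Tool frame: the origin (TCP) lies at the very end of the fingers, on their centre line; the grasp point (between the pads) lies 19 mm behind it; z points along the fingers, y is the direction in which the jaws open and shut (so a half turn about z gives the same grasp; the last joint's range is limited). The gripper opens to 85 mm and grips with 20 to 120 N. Pads are 22 mm wide; open, the fingers measure 114 mm over their backs; the gripper's body (76 mm by 85 mm) begins 54 mm behind the grasp point. The pads swing forward as they close: fully open they stand 13 mm farther back than shut.
Start: joints at [-1.317, 0.527, 1.433, -0, 1.181, -0.178], TCP at [0.262, -0.568, 0.231] pointing down, gripper open.
Joint ranges: [-3.08, 3.08], [-0.75, 2.2], [0.22, 2.44], [-1.43, 4.57], [0, 2.65], [-2.85, 2.85]. Speed limits (rad/s): [2.79, 2.79, 3.14, 3.14, 3.14, 3.14].

INTERFACE

Orientations are given as a unit quaternion [x, y, z, w].
In Python, from station import manip gives the robot as it stands. The module is installed in compiled form; this text tells all that it offers.
- The arm moves only by the tool send_rows, never from a script. Its argument "commands" is a list of rows, each an object with "delta_pos": the shift along the world's x, y, z in cm, a list of three; "yaw": the turn about the world's z in rad. A call has 1 to 10 rows; each row shifts and turns the pose as measured when the row begins; what a row does not reach is not made up. A row lasts 1/8 s, in which the tool goes at most 62.5 mm and 10.7 degrees, less where a joint would pass 70% of its speed; a pose out of reach is approached as far as the arm can. A call is refused whole if a number of a shift passes 6.25 or a number of a turn 0.188, either way. A call with a gripper value outside its range is refused whole. "grip" is the closure, from -1 (fully open) to 1 (shut), set as the call begins (left out, the last holds). The fingers move at their own pace and stop on an object; "force" is the grip in N (left out, the last holds). Time passes only in rows, so rows that do not move let the fingers close. It gives the time, the measured TCP pose, the force and the opening at its end, in the units of the state.
- manip.sense(): the state, without advancing time (a new reading comes with each control period).
- manip.snapshot(name): name is "scene" or "top" or "wrist"; returns the picture (480x640x3 uint8, blue, green, red); there is no depth.
- manip.get_calibration(name): a dict with "fx", "fy", "cx", "cy" (pixels), "dist_coeffs" ([k1, k2, p1, p2, k3] as OpenCV has them; the pictures are not rectified), "world_to_cam" (4x4, takes a point from world to camera coordinates); the wrist camera has in their place "mount" (4x4, takes a point from camera to tool coordinates, whose origin is the TCP and whose axes are the flange's). Camera axes: x right, y down, z forward; pixel columns grow to the right and rows downward; lengths in m; the calibration is good to about 2 mm. A picture is of the moment at which its call begins: read the wrist's pose just before it. get_calibration takes no time and is no camera call.
- manip.sign_off(): hands the job in, once; it reports no verdict.
The state is a dict: "t": time; "q": joint angles; "qd": joint speeds; "tau": joint torques, N m; "tcp_pos": TCP position; "tool_rot": TCP orientation; "force": force on the tool from outside, world axes, zero at the start; "ft_torque": the same for the moment, N m; "finger_gap": opening from 0.0 (shut) to 1.0 (fully open).
Only numpy, scipy, OpenCV 4.12 (cv2) and the standard library are available. Lean on these libraries where they do the work, as an engineer would, in place of code of your own. Each camera call takes 0.05 s, during which the arm holds its last target. There are 200 camera calls.

## Working session

There is one attempt and no reset: what is moved stays moved. The work goes in short steps, Python scripts to look and compute and a tool call to move; the robot and the scene stay as the last step left them, time stands still between calls to the robot, and variables do not carry over. Pictures are saved under pics/ and viewed, about 8 in all and at most 12, crops included, and the job is handed in when it is done.

Besides the shell and the picture viewer there is one more tool, called after ">>>" by a JSON object that holds its "op" and its "data". send_rows: Moves the arm, as the interface text tells. Its arguments: {"type":"object","properties":{"commands":{"type":"array","items":{"type":"object","properties":{"delta_pos":{"type":"array","items":{"type":"number"}},"yaw":{"type":"number"}}}},"grip":{"type":"number"},"force":{"type":"number"}},"required":["commands"]}

```bash
mkdir -p pics
python3 - <<'E'
from station import manip
import cv2
for n in("scene","top"):
    cv2.imwrite(f"pics/{n}0.png",manip.snapshot(n)); c=manip.get_calibration(n); print(n,c)
print(manip.get_calibration("wrist")); print(manip.sense())
E
```

```text
scene {'fx': 549.2551476972425, 'fy': 549.2551476972425, 'cx': 324.7264444324791, 'cy': 240.49859385167815, 'dist_coeffs': array([-0.02765746,  0.        ,  0.        ,  0.        ,  0.        ]), 'world_to_cam': array([[-0.39807323,  0.91732159,  0.00766865,  0.20086236],
       [ 0.70740635,  0.31228096, -0.63407954, -0.34393804],
       [-0.58404962, -0.24698524, -0.7732298 ,  1.42144618],
       [ 0.        ,  0.        ,  0.        ,  1.        ]])}
top {'fx': 566.6891781091908, 'fy': 566.6891781091908, 'cx': 319.6241419264459, 'cy': 238.8617775044382, 'dist_coeffs': array([0.0595869, 0.       , 0.       , 0.       , 0.       ]), 'world_to_cam': array([[ 2.60401451e-02, -9.99469596e-01,  1.95559988e-02,
        -1.13924712e-03],
       [-9.97943657e-01, -2.71365972e-02, -5.80694560e-02,
         6.05256798e-01],
       [ 5.85693390e-02, -1.80036479e-02, -9.98120985e-01,
         1.18910491e+00],
       [ 0.00000000e+00,  0.00000000e+00,  0.00000000e+00,
         1.00000000e+00]])}
{'fx': 333.3251202904919, 'fy': 333.3251202904919, 'cx': 321.6912064384966, 'cy': 241.2091608526392
[... 401 characters left out ...]
00000000e+00,
         1.00000000e+00]])}
{'t': 0.1, 'q': array([-1.31745137e+00,  5.28387589e-01,  1.43375971e+00,  2.72469230e-05,
        1.18145930e+00, -1.78507710e-01]), 'qd': array([ 0.00199927, -0.00303751, -0.00311008, -0.00150899,  0.00078301,
       -0.00020086]), 'tau': array([-5.09862602e-04, -4.43304598e+01, -1.78586465e+01, -3.12680950e-04,
        3.87610809e-03,  8.32542781e-06]), 'tcp_pos': array([ 0.26145969, -0.56696566,  0.23042726]), 'tool_rot': array([ 9.76778960e-01,  2.14247169e-01, -2.50810105e-05, -1.00674271e-03]), 'force': array([ 0.65956935, -0.44226348, -0.12300052]), 'ft_torque': array([-0.01294721, -0.02003392,  0.02296872]), 'finger_gap': 1.0007809126197948}
```

View pics/scene0.png

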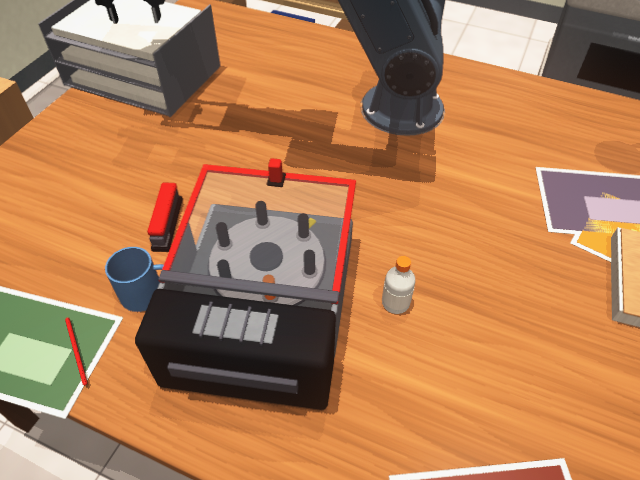

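View pics/top0.png

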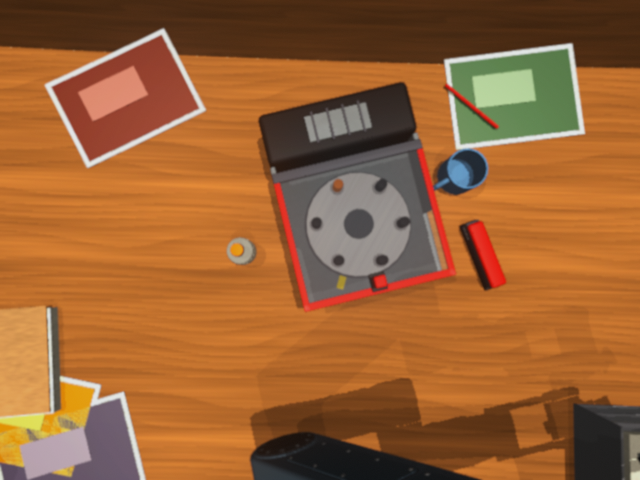

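The scene view shows the guard shut with its handle at about (275,172). The mug and stapler are on the punch's right side, and the glue is on its left at (398,285).

The top view puts the orange die at the rear left (337,186), the yellow mark at (341,283), the hub at (358,223) and the handle at (379,282).

```bash
cat > h.py <<'E'
import numpy as np, cv2
from station import manip
from scipy.spatial.transform import Rotation as R
def ray(n,uv):
    c=manip.get_calibration(n); K=np.array([[c["fx"],0,c["cx"]],[0,c["fy"],c["cy"]],[0,0,1]])
    p=cv2.undistortPoints(np.array([[uv]],float),K,c["dist_coeffs"])[0,0]
    if n=="wrist":
        s=manip.sense(); T=np.eye(4); T[:3,:3]=R.from_quat(s["tool_rot"]).as_matrix(); T[:3,3]=s["tcp_pos"]; M=T@c["mount"]
    else: M=np.linalg.inv(c["world_to_cam"])
    return M[:3,3],M[:3,:3]@np.array([p[0],p[1],1])
def onz(n,uv,z):
    o,d=ray(n,uv); return o+d*(z-o[2])/d[2]
E
python3 - <<'E'
from h import *
im=cv2.imread("pics/top0.png"); hsv=cv2.cvtColor(im,cv2.COLOR_BGR2HSV)
H,S,V=cv2.split(hsv)
red=(((H<5)|(H>174))&(S>180)&(V>120)).astype(np.uint8)
red[:, 458:]=0; red[:165]=0; red[:, :265]=0
ys,xs=np.nonzero(red); print(len(xs))
q=cv2.boxPoints(cv2.minAreaRect(np.stack([xs,ys],1).astype(np.float32)));
w=np.array([onz("top",p,.163) for p in q]); print(q,w)
for a in range(4):
    d=w[a]-w[a-1]; print(np.linalg.norm(d),np.degrees(np.arctan2(d[1],d[0])))
# dies: dark blobs tops
dk=((V<60)).astype(np.uint8); m=np.zeros_like(dk); cv2.circle(m,(358,223),58,1,-1)
n,_,st,c=cv2.connectedComponentsWithStats(dk*m)
for i in range(1,n):
    if st[i,4]>30: print(st[i],c[i],onz("top",c[i],.13))
E
```

```text
2404
[[273.5351  184.0824 ]
 [424.3105  147.53079]
 [455.09625 274.52213]
 [304.32086 311.07373]] [[ 0.69720891  0.10682143  0.163     ]
 [ 0.77478592 -0.17574543  0.163     ]
 [ 0.53673355 -0.23709445  0.163     ]
 [ 0.46158205  0.04248927  0.163     ]]
0.24425119085384508 15.27102636279849
0.29302256689033634 -74.64804620694812
0.2458305004809175 -165.5486296653786
0.289507863630177 105.04535670442273
[376 180  10  11  75] [380.54666667 184.88      ] [ 0.70673267 -0.09862802  0.13      ]
[398 218  11   9  67] [402.40298507 222.05970149] [ 0.6354263 -0.1424692  0.13     ]
```

Run:
```python
import cv2
im=cv2.imread("pics/top0.png")[150:320,220:500]; cv2.imwrite("pics/top0c.png",cv2.resize(im,None,fx=2.8,fy=2.8,interpolation=cv2.INTER_CUBIC))
```

```text
(no output)
```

View pics/top0c.png

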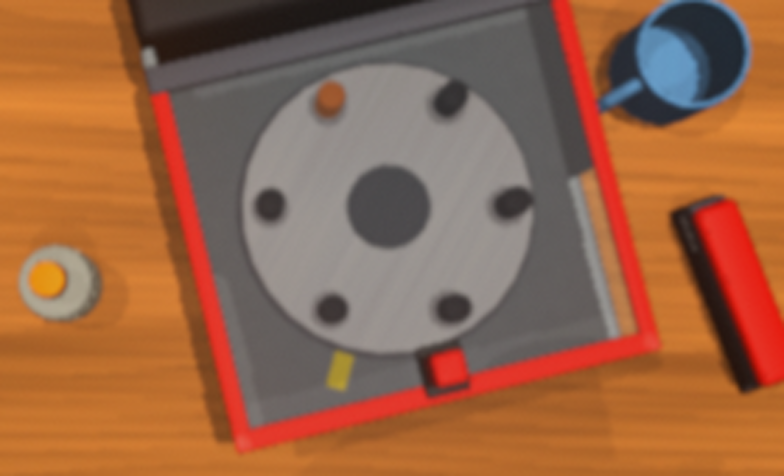

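The crop shows the orange die at about (330,98), the mark at (341,371) and the handle top at (448,365), all in crop pixels. The dies look as if they're not aligned to the punch's clicks, so I'll compute that now.

Run:
```python
from h import *
im=manip.snapshot("top"); cv2.imwrite("pics/top1.png",im)
P=lambda a,b:(a/2.8+220-.3,b/2.8+150-.3)
hub=onz("top",P(389,206),.087); print("hub",hub)
for n,p,z in [("orange",(331,92),.139),("L",(270,202),.139),("FL",(331,305),.139),("FR",(454,303),.139),("R",(520,198),.139),("RR",(456,89),.139),("mark",(341,371),.071),("hndl",(449,362),.208),("cFL",(241,450),.163),("cFR",(659,349),.163)]:
    w=onz("top",P(*p),z); d=w-hub; print(n,w.round(4),np.hypot(*d[:2]).round(4),np.degrees(np.arctan2(d[1],d[0])).round(1))
# scene: handle red top
for n,p in [("scene",(276,160))]: print(onz(n,p,.208))
```

```text
hub [ 0.63454384 -0.06142288  0.087     ]
orange [ 0.7075 -0.0152  0.139 ] 0.0863 32.3
L [0.6304 0.0247 0.139 ] 0.0862 92.7
FL [ 0.5611 -0.0188  0.139 ] 0.085 149.9
FR [ 0.5647 -0.1028  0.139 ] 0.0812 -149.3
R [ 0.6379 -0.1467  0.139 ] 0.0854 -87.7
RR [ 0.712  -0.1013  0.139 ] 0.0871 -27.2
mark [ 0.5152 -0.0307  0.071 ] 0.1233 165.5
hndl [ 0.525  -0.0915  0.208 ] 0.1136 -164.7
cFL [0.4629 0.0398 0.163 ] 0.1993 149.5
cFR [ 0.5371 -0.237   0.163 ] 0.2008 -119.0
[ 0.51002001 -0.09482944  0.208     ]
```

>>> {"op": "send_rows", "data": {"commands": [{"delta_pos": [2.9, 5.3, 0.6], "yaw": -0.02}, {"delta_pos": [2.9, 5.3, 0.6], "yaw": -0.02}, {"delta_pos": [2.9, 5.3, 0.6], "yaw": -0.02}, {"delta_pos": [2.9, 5.3, 0.6], "yaw": -0.02}, {"delta_pos": [2.9, 5.3, 0.6], "yaw": -0.02}, {"delta_pos": [2.9, 5.3, 0.4], "yaw": -0.02}, {"delta_pos": [2.9, 5.3, 0.4], "yaw": -0.02}, {"delta_pos": [2.9, 5.3, 0], "yaw": -0.02}], "grip": -0.3, "force": 40}}

```text
t: 1.15
tcp_pos: [0.4963, -0.1343, 0.2677]
tool_rot: [0.992, 0.128, 0.001, -0.0]
force: [0.7, -0.3, 0.6]
finger_gap: 0.651
```

>>> {"op": "send_rows", "data": {"commands": [{"delta_pos": [2.4, 4.2, -0.7], "yaw": 0.0}, {"delta_pos": [0, 0, 0], "yaw": 0.0}]}}

```text
t: 1.4
tcp_pos: [0.5218, -0.087, 0.2604]
tool_rot: [0.991, 0.131, 0.001, -0.001]
force: [-0.9, -0.6, -0.2]
finger_gap: 0.647
```

Run:
```python
from h import *
s=manip.sense(); print(s["tcp_pos"],s["q"])
im=manip.snapshot("wrist"); cv2.imwrite("pics/w1.png",im)
hsv=cv2.cvtColor(im,cv2.COLOR_BGR2HSV); H,S,V=cv2.split(hsv)
red=(((H<5)|(H>174))&(S>180)&(V>100)).astype(np.uint8)
n,_,st,c=cv2.connectedComponentsWithStats(red)
for i in range(1,n):
    if st[i,4]>80: print(st[i],c[i])
```

```text
[ 0.52181074 -0.08695622  0.2604056 ] [-0.37782387  0.36199538  1.63875887  0.00249363  1.13961884  0.92957012]
[   96     0   464   284 15288] [329.73920722 187.8142988 ]
[ 530  149   43  126 4132] [550.5249274 210.642788 ]
```

View pics/w1.png

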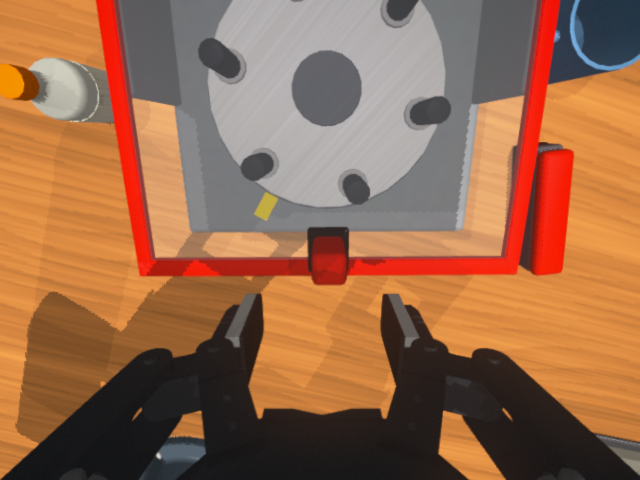

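The wrist view shows the handle top centred at about (329,267), roughly midway between the jaws and slightly left. The front-left die at (258,165) sits past the yellow mark at (265,207).

Run:
```python
from h import *
s=manip.sense()
w=onz("wrist",(329,267),.208); print(w, w-s["tcp_pos"])
print("mark",onz("wrist",(265,207),.071),"hub",onz("wrist",(326,88),.086),"FL foot",onz("wrist",(263,168),.10),"L",onz("wrist",(143,266),.163),"R",onz("wrist",(519,266),.163))
```

```text
[ 0.52084157 -0.09399599  0.208     ] [-0.00058004 -0.00561533 -0.05262388]
mark [ 0.51392024 -0.03125874  0.071     ] hub [ 0.63574043 -0.06232732  0.086     ] FL foot [ 0.55565006 -0.02530023  0.1       ] L [0.46610547 0.0415318  0.163     ] R [ 0.54260633 -0.24415624  0.163     ]
```

>>> {"op": "send_rows", "data": {"commands": [{"delta_pos": [0, -0.6, -3.0], "yaw": 0.0}, {"delta_pos": [0, 0, -3.0], "yaw": 0.0}, {"delta_pos": [0, 0, -2.3], "yaw": 0.0}, {"delta_pos": [0, 0, 0], "yaw": 0.0}]}}

```text
t: 1.95
tcp_pos: [0.5201, -0.0997, 0.1766]
tool_rot: [0.992, 0.128, 0.001, 0.001]
force: [-0.0, 0.2, 0.6]
finger_gap: 0.651
```

>>> {"op": "send_rows", "data": {"commands": [{"delta_pos": [0, 0, 0], "yaw": 0.0}, {"delta_pos": [0, 0, 0], "yaw": 0.0}, {"delta_pos": [0, 0, 0], "yaw": 0.0}, {"delta_pos": [0, 0, 0], "yaw": 0.0}], "grip": 1, "force": 30}}

```text
t: 2.45
tcp_pos: [0.5177, -0.0922, 0.1777]
tool_rot: [0.992, 0.125, 0.001, -0.007]
force: [1.3, 1.1, -5.6]
finger_gap: 0.255
```

>>> {"op": "send_rows", "data": {"commands": [{"delta_pos": [0.2, 0.05, 1.5], "yaw": 0.0}, {"delta_pos": [0.4, 0.1, 1.5], "yaw": 0.0}, {"delta_pos": [0.45, 0.12, 1.5], "yaw": 0.0}, {"delta_pos": [0.5, 0.14, 1.4], "yaw": 0.0}, {"delta_pos": [0.6, 0.16, 1.4], "yaw": 0.0}, {"delta_pos": [0.7, 0.18, 1.4], "yaw": 0.0}]}}

```text
t: 3.2
tcp_pos: [0.5484, -0.0838, 0.2659]
tool_rot: [0.992, 0.126, 0.004, -0.008]
force: [3.1, 3.9, -8.2]
finger_gap: 0.253
```

>>> {"op": "send_rows", "data": {"commands": [{"delta_pos": [0.8, 0.2, 1.3], "yaw": 0.0}, {"delta_pos": [0.85, 0.22, 1.3], "yaw": 0.0}, {"delta_pos": [0.6, 0.16, 0.9], "yaw": 0.0}, {"delta_pos": [0.5, 0.12, 0.8], "yaw": 0.0}]}}

```text
t: 3.7
tcp_pos: [0.562, -0.0798, 0.2904]
tool_rot: [0.991, 0.129, -0.019, -0.01]
force: [0.5, -4.5, -30.7]
finger_gap: 0.25
```

>>> {"op": "send_rows", "data": {"commands": [{"delta_pos": [0, 0, 0], "yaw": 0.0}, {"delta_pos": [0, 0, 0], "yaw": 0.0}, {"delta_pos": [0, 0, 0], "yaw": 0.0}], "grip": -0.2}}

```text
t: 4.08
tcp_pos: [0.563, -0.081, 0.2926]
tool_rot: [0.992, 0.127, -0.017, -0.01]
force: [0.5, 0.3, -0.7]
finger_gap: 0.597
```

>>> {"op": "send_rows", "data": {"commands": [{"delta_pos": [0, 0, 2.5], "yaw": 0.0}, {"delta_pos": [0, 0, 4], "yaw": 0.0}, {"delta_pos": [-5, -1.3, 1], "yaw": 0.0}, {"delta_pos": [-5, -1.3, 0], "yaw": 0.0}, {"delta_pos": [-5, -1.3, 0], "yaw": 0.0}]}}

```text
t: 4.7
tcp_pos: [0.4153, -0.1213, 0.3787]
tool_rot: [0.992, 0.129, -0.007, -0.004]
force: [-0.3, -1.4, 1.2]
finger_gap: 0.602
```

Run:
```python
from h import *
print(manip.sense()["tcp_pos"],manip.sense()["q"])
a=manip.snapshot("scene")[60:400,80:480]; b=manip.snapshot("top")[140:350,200:500]
a=cv2.resize(a,(400,340)); b=cv2.resize(b,(400,280))
cv2.imwrite("pics/c1.png",np.hstack([a,np.vstack([b,np.zeros((60,400,3),np.uint8)])]))
```

```text
[ 0.41527727 -0.12134781  0.3786948 ] [-0.54241746  0.10033144  1.65459211 -0.00191614  1.40276038  0.76927433]
```

View pics/c1.png

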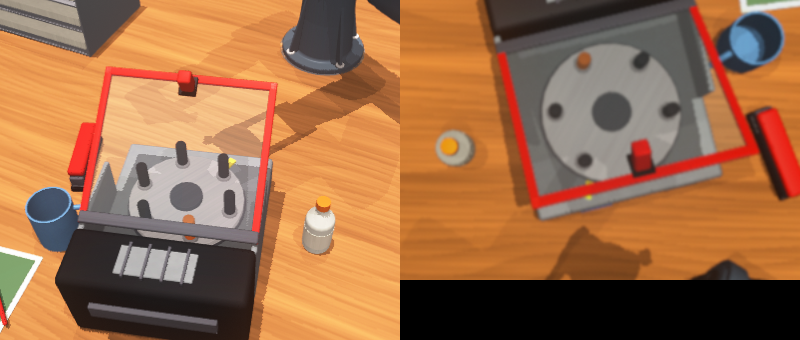

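The guard is up at its stop and the turret hasn't moved. The rows only offer shift and yaw, so I'll test whether pushing past the reach limit slants the tool outwards, in free air off to the right.

>>> {"op": "send_rows", "data": {"commands": [{"delta_pos": [1, -6, 0]}, {"delta_pos": [1, -6, 0]}, {"delta_pos": [1, -6, 0]}, {"delta_pos": [1, -6, 0]}, {"delta_pos": [1, -6, 0]}, {"delta_pos": [1, -6, 0]}, {"delta_pos": [1, -6, 0]}, {"delta_pos": [1, -6, 0]}, {"delta_pos": [1, -6, 0]}, {"delta_pos": [1, -6, 0]}], "grip": 1}}

```text
validation failed for argument at $.co...
```

>>> {"op": "send_rows", "data": {"commands": [{"delta_pos": [3, -5, 0]}, {"delta_pos": [3, -5, 0]}, {"delta_pos": [3, -5, 0]}, {"delta_pos": [3, -5, 0]}]}}

```text
validation failed for argument at $.co...
```

Run:
```python
from h import *
s=manip.sense();print(s["tcp_pos"],s["q"],R.from_quat(s["tool_rot"]).as_matrix().round(3))
```

```text
[ 0.41210936 -0.12068464  0.37847582] [-0.54441227  0.09695474  1.65916194 -0.00273268  1.40520497  0.77095233] [[ 0.967  0.253 -0.018]
 [ 0.253 -0.967  0.008]
 [-0.016 -0.012 -1.   ]]
```

Yaw has to be in every row.

>>> {"op": "send_rows", "data": {"commands": [{"delta_pos": [1, -6, 0], "yaw": 0}, {"delta_pos": [1, -6, 0], "yaw": 0}, {"delta_pos": [1, -6, 0], "yaw": 0}, {"delta_pos": [1, -6, 0], "yaw": 0}, {"delta_pos": [1, -6, 0], "yaw": 0}, {"delta_pos": [1, -6, 0], "yaw": 0}, {"delta_pos": [1, -6, 0], "yaw": 0}, {"delta_pos": [1, -6, 0], "yaw": 0}, {"delta_pos": [1, -6, 0], "yaw": 0}, {"delta_pos": [1, -6, 0], "yaw": 0}], "grip": 1}}

```text
t: 6.05
tcp_pos: [0.5168, -0.7242, 0.3928]
tool_rot: [0.991, 0.132, 0.01, 0.015]
force: [64.0, -94.4, 28.0]
finger_gap: -0.003
```

>>> {"op": "send_rows", "data": {"commands": [{"delta_pos": [3, -5, 0], "yaw": 0}, {"delta_pos": [3, -5, 0], "yaw": 0}, {"delta_pos": [3, -5, 0], "yaw": 0}, {"delta_pos": [3, -5, 0], "yaw": 0}]}}

```text
t: 6.55
tcp_pos: [0.5432, -0.7911, 0.312]
tool_rot: [0.988, 0.13, 0.039, 0.066]
force: [-0.0, 0.9, -0.1]
finger_gap: -0.001
```

Run:
```python
from h import *
s=manip.sense();print(s["tcp_pos"],s["q"],R.from_quat(s["tool_rot"]).as_matrix().round(3))
```

```text
[ 0.543188   -0.79106921  0.31203268] [-1.09373824  1.01651385  0.2180312   0.02848707  1.75539062  0.22240697] [[ 0.963  0.252  0.094]
 [ 0.263 -0.957 -0.121]
 [ 0.06   0.141 -0.988]]
```

Tilt does develop at the reach limit (9° outwards). The 117 N reading came from stopping hard at the limit, so from here I'll use small, slow steps there.

>>> {"op": "send_rows", "data": {"commands": [{"delta_pos": [0.6, -0.8, 0.3], "yaw": 0}, {"delta_pos": [0.6, -0.8, 0.3], "yaw": 0}, {"delta_pos": [0.8, -1.2, 0.3], "yaw": 0}, {"delta_pos": [0.8, -1.2, 0.3], "yaw": 0}, {"delta_pos": [0.8, -1.2, 0.3], "yaw": 0}, {"delta_pos": [0.8, -1.2, 0.3], "yaw": 0}]}}

```text
t: 7.3
tcp_pos: [0.5552, -0.8046, 0.3125]
tool_rot: [0.986, 0.131, 0.052, 0.092]
force: [-0.2, 0.1, -0.5]
finger_gap: 0.006
```

Run:
```python
from h import *
s=manip.sense();print(s["tcp_pos"],s["q"],s["qd"].round(3),R.from_quat(s["tool_rot"]).as_matrix().round(3))
```

```text
[ 0.55522493 -0.80464991  0.31247653] [-1.09139429  1.01941481  0.21823252  0.03563827  1.69423936  0.2241216 ] [-0.002  0.007  0.005  0.009 -0.099 -0.001] [[ 0.96   0.248  0.127]
 [ 0.267 -0.949 -0.168]
 [ 0.079  0.196 -0.977]]
```

>>> {"op": "send_rows", "data": {"commands": [{"delta_pos": [2, -3, 1], "yaw": 0}, {"delta_pos": [2.5, -4, 1], "yaw": 0}, {"delta_pos": [3, -4.5, 1], "yaw": 0}, {"delta_pos": [3, -4.5, 1], "yaw": 0}, {"delta_pos": [3, -4.5, 1], "yaw": 0}, {"delta_pos": [3, -4.5, 1], "yaw": 0}]}}

```text
t: 8.05
tcp_pos: [0.5902, -0.8661, 0.2932]
tool_rot: [0.97, 0.127, 0.098, 0.183]
force: [-0.1, 0.6, -0.0]
finger_gap: 0.002
```

Run:
```python
from h import *
s=manip.sense();print(s["tcp_pos"],s["q"],s["qd"].round(3),R.from_quat(s["tool_rot"]).as_matrix().round(3))
```

```text
[ 0.59023839 -0.86608831  0.29320831] [-1.09562749  1.0606206   0.21923572  0.05988361  1.4482108   0.21900103] [-0.003  0.07   0.001  0.035 -0.36  -0.009] [[ 0.948  0.211  0.236]
 [ 0.283 -0.901 -0.33 ]
 [ 0.143  0.38  -0.914]]
```

```bash
cat > kin.py <<'E'
import numpy as np
from scipy.optimize import least_squares
D=[([-1.31745,.52839,1.43376,0,1.18146],[.26146,-.56697,.23043]),([-.37782,.362,1.63876,0,1.13962],[.52181,-.08696,.26041]),
([-.5424,.10033,1.6546,0,1.40276],[.41528,-.12135,.3787]),([-1.09374,1.01651,.21803,.0285,1.75539],[.54319,-.79107,.31203]),
([-1.0956,1.06062,.21924,.0599,1.44821],[.59024,-.86609,.29321]),([-1.09139,1.01941,.21823,.0356,1.69424],[.55522,-.80465,.31248])]
def rad(q,p):
    c,s=np.cos(q[0]),np.sin(q[0]); return p[0]*c+p[1]*s, -p[0]*s+p[1]*c, p[2]
def f(v):
    a2,a3,d,z0,r0=v; o=[]
    for q,p in D:
        r,l,z=rad(q,p); A=q[1];B=A+q[2];C=B+q[4]
        o+=[r0+a2*np.sin(A)+a3*np.sin(B)+d*np.sin(C)-r, z0+a2*np.cos(A)+a3*np.cos(B)+d*np.cos(C)-z]
    return o
s=least_squares(f,[.4,.4,.25,.3,0])
if __name__=="__main__":
    print(s.x,np.abs(s.fun).max(),[rad(*k)[1] for k in D])
    a2,a3,d,z0,r0=s.x
    for th in (30,40,45,50,55,60):
      for r in (.45,.5,.56,.6):
        t=np.radians(th); wr=r-d*np.sin(t)-r0; wz=.11+d*np.cos(t)-z0; L=np.hypot(wr,wz)
        c=(L*L-a2*a2-a3*a3)/2/a2/a3; q3=np.arccos(np.clip(c,-1,1)); q2=np.arctan2(wr,wz)-np.arctan2(a3*np.sin(q3),a2+a3*np.cos(q3)); print(th,r,round(q2,2),round(q3,2),round(np.pi-t-q2-q3,2))
E
python3 kin.py
```

```text
[ 0.64172474  0.41726684  0.41091025  0.23997024 -0.07068725] 0.023318567852814387 [np.float64(0.11100584304806907), np.float64(0.11166635131990303), np.float64(0.11043172120798517), np.float64(0.11931048581854814), np.float64(0.12859566909022646), np.float64(0.12148261410082506)]
30 0.45 0.27 2.52 -0.17
30 0.5 0.32 2.42 -0.12
30 0.56 0.37 2.29 -0.05
30 0.6 0.41 2.21 -0.0
40 0.45 0.36 2.71 -0.62
40 0.5 0.38 2.6 -0.53
40 0.56 0.41 2.46 -0.43
40 0.6 0.44 2.38 -0.37
45 0.45 0.46 2.81 -0.92
45 0.5 0.45 2.69 -0.78
45 0.56 0.46 2.55 -0.66
45 0.6 0.48 2.46 -0.58
50 0.45 0.66 2.95 -1.34
50 0.5 0.56 2.79 -1.08
50 0.56 0.54 2.63 -0.9
50 0.6 0.54 2.54 -0.81
55 0.45 1.05 3.14 -2.01
55 0.5 0.75 2.9 -1.46
55 0.56 0.65 2.72 -1.18
55 0.6 0.62 2.62 -1.06
60 0.45 1.14 3.14 -2.19
60 0.5 1.1 3.07 -2.07
60 0.56 0.79 2.8 -1.5
60 0.6 0.73 2.69 -1.33
```

```bash
cat > kin2.py <<'E'
import numpy as np
from scipy.optimize import least_squares
from kin import D,rad
def f(v):
    a2,a3,d,z0,b,al,r0=v; o=[]
    for q,p in D:
        r,l,z=rad(q,p); A=q[1]+al;B=q[1]+q[2]+b;C=q[1]+q[2]+q[4]
        o+=[r0+a2*np.sin(A)+a3*np.sin(B)+d*np.sin(C)-r, z0+a2*np.cos(A)+a3*np.cos(B)+d*np.cos(C)-z]
    return o
for b in (-.5,.0,.5,1):
  for al in (-.3,0,.3):
    s=least_squares(f,[.4,.4,.25,.3,b,al,0]); print(s.x.round(3),np.abs(s.fun).max().round(4))
E
python3 kin2.py
```

```text
[ 0.588  0.408  0.297  0.274  0.283 -0.     0.   ] 0.0002
[ 0.588  0.408  0.297  0.274  0.283 -0.     0.   ] 0.0002
[ 0.588  0.408  0.297  0.274  0.283 -0.     0.   ] 0.0002
[ 0.588  0.408  0.297  0.274  0.283 -0.     0.   ] 0.0002
[ 0.588  0.408  0.297  0.274  0.283 -0.     0.   ] 0.0002
[ 0.588  0.408  0.297  0.274  0.283 -0.     0.   ] 0.0002
[ 0.588  0.408  0.297  0.274  0.283 -0.     0.   ] 0.0002
[ 0.588  0.408  0.297  0.274  0.283 -0.     0.   ] 0.0002
[ 0.588  0.408  0.297  0.274  0.283 -0.     0.   ] 0.0002
[ 0.588  0.408  0.297  0.274  0.283 -0.     0.   ] 0.0002
[ 0.588  0.408  0.297  0.274  0.283 -0.     0.   ] 0.0002
[ 0.588  0.408  0.297  0.274  0.283 -0.     0.   ] 0.0002
```

```bash
cat > ik.py <<'E'
import numpy as np
a2,a3,d,z0,b,L=.588,.408,.297,.274,.283,.111
O=np.array([.6353,-.0618,0]); Y=np.radians(15.1)
def W(x,y,z): return O+[x*np.cos(Y)-y*np.sin(Y),x*np.sin(Y)+y*np.cos(Y),z]
def ik(p,th,az):
    t,a=np.radians([th,az]); zt=np.array([np.sin(t)*np.cos(a),np.sin(t)*np.sin(a),-np.cos(t)])
    w=np.array(p)-d*zt; r=np.sqrt(w[0]**2+w[1]**2-L*L); q1=np.arctan2(w[1],w[0])-np.arctan2(L,r)
    x,z=r,w[2]-z0; D=np.hypot(x,z); c=(D*D-a2*a2-a3*a3)/2/a2/a3
    if abs(c)>1: return None
    g=np.arccos(c); q3=g-b; q2=np.arctan2(x,z)-np.arctan2(a3*np.sin(g),a2+a3*c)
    C=q2+q3; ax=np.array([np.sin(C)*np.cos(q1),np.sin(C)*np.sin(q1),np.cos(C)]); lat=np.array([-np.sin(q1),np.cos(q1),0])
    q5=np.arccos(np.clip(zt@ax,-1,1)); up=np.cross(lat,ax); q4=np.arctan2(zt@lat,zt@up)
    return np.array([q1,q2,q3,q4,q5])
E
python3 - <<'E'
from ik import *
for y in (.08,-.05):
  for th in (30,40,45,50,55):
    for az in (-15,0,15,30): print(y,th,az,ik(W(-.08,y,.112),th,az).round(2))
E
```

```text
0.08 30 -15 [-0.2   0.56  2.13 -2.76  0.08]
0.08 30 0 [-0.3   0.56  2.15  2.01  0.17]
0.08 30 15 [-0.39  0.56  2.13  1.51  0.31]
0.08 30 30 [-0.46  0.57  2.08  1.2   0.46]
0.08 40 -15 [-0.19  0.64  2.25 -3.04  0.44]
0.08 40 0 [-0.34  0.64  2.27  2.66  0.49]
0.08 40 15 [-0.47  0.63  2.25  2.12  0.53]
0.08 40 30 [-0.56  0.64  2.17  1.64  0.6 ]
0.08 45 -15 [-0.19  0.69  2.3  -3.06  0.64]
0.08 45 0 [-0.36  0.7   2.33  2.73  0.68]
0.08 45 15 [-0.51  0.69  2.3   2.25  0.69]
0.08 45 30 [-0.6   0.68  2.21  1.76  0.71]
0.08 50 -15 [-0.19  0.77  2.35 -3.06  0.85]
0.08 50 0 [-0.38  0.78  2.39  2.77  0.9 ]
0.08 50 15 [-0.55  0.77  2.35  2.31  0.85]
0.08 50 30 [-0.65  0.74  2.25  1.84  0.82]
0.08 55 -15 [-0.18  0.86  2.4  -3.07  1.07]
0.08 55 0 [-0.41  0.88  2.44  2.78  1.13]
0.08 55 15 [-0.59  0.85  2.39  2.34  1.03]
0.08 55 30 [-0.69  0.81  2.28  1.89  0.94]
-0.05 30 -15 [-0.47  0.58  2.03  1.43  0.1 ]
-0.05 30 0 [-0.55  0.59  2.02  1.28  0.28]
-0.05 30 15 [-0.62  0.6   1.97  1.09  0.45]
-0.05 30 30 [-0.66  0.62  1.9   0.92  0.62]
-0.05 40 -15 [-0.49  0.64  2.15  2.71  0.36]
-0.05 40 0 [-0.61  0.64  2.13  2.09  0.44]
-0.05 40 15 [-0.7   0.65  2.07  1.61  0.56]
-0.05 40 30 [-0.75  0.66  1.97  1.25  0.7 ]
-0.05 45 -15 [-0.5   0.68  2.2   2.81  0.54]
-0.05 45 0 [-0.64  0.68  2.18  2.27  0.58]
-0.05 45 15 [-0.74  0.69  2.11  1.77  0.65]
-0.05 45 30 [-0.79  0.7   2.    1.37  0.77]
-0.05 50 -15 [-0.52  0.74  2.26  2.85  0.73]
-0.05 50 0 [-0.67  0.74  2.23  2.36  0.74]
-0.05 50 15 [-0.78  0.73  2.15  1.88  0.77]
-0.05 50 30 [-0.83  0.74  2.03  1.46  0.85]
-0.05 55 -15 [-0.53  0.82  2.3   2.87  0.94]
-0.05 55 0 [-0.7   0.81  2.27  2.41  0.91]
-0.05 55 15 [-0.81  0.79  2.18  1.95  0.89]
-0.05 55 30 [-0.87  0.78  2.05  1.53  0.94]
```

>>> {"op": "send_rows", "data": {"commands": [{"delta_pos": [3, -4.5, 1.5], "yaw": 0}, {"delta_pos": [3, -4.5, 1.5], "yaw": 0}, {"delta_pos": [3, -4.5, 1.5], "yaw": 0}, {"delta_pos": [3, -4.5, 1.5], "yaw": 0}, {"delta_pos": [3, -4.5, 1.5], "yaw": 0}, {"delta_pos": [3, -4.5, 1.5], "yaw": 0}, {"delta_pos": [3, -4.5, 1.5], "yaw": 0}, {"delta_pos": [3, -4.5, 1.5], "yaw": 0}]}}

```text
t: 9.05
tcp_pos: [0.6318, -0.9363, 0.3038]
tool_rot: [0.931, 0.12, 0.159, 0.305]
force: [-0.2, -0.3, -0.3]
finger_gap: -0.0
```

```bash
cat > st.py <<'E'
from h import *
s=manip.sense();M=R.from_quat(s["tool_rot"]).as_matrix()
az=lambda v:np.degrees(np.arctan2(v[1],v[0])).round(1)
print(s["t"],s["tcp_pos"].round(4),s["q"].round(3),"tilt",np.degrees(np.arccos(-M[2,2])).round(1),"az",az(M[:,2]),"xaz",az(M[:,0]),"F",s["force"].round(1))
E
python3 st.py
```

```text
9.05 [ 0.6318 -0.9363  0.3038] [-1.099  1.098  0.219  0.097  1.128  0.205] tilt 40.3 az -55.1 xaz 19.2 F [-0.2 -0.3 -0.3]
```

>>> {"op": "send_rows", "data": {"commands": [{"delta_pos": [3, -4.5, 1.5], "yaw": 0}, {"delta_pos": [3, -4.5, 1.5], "yaw": 0}, {"delta_pos": [0, 0, 0], "yaw": 0}]}}

```text
t: 9.43
tcp_pos: [0.6404, -0.9513, 0.3069]
tool_rot: [0.919, 0.118, 0.173, 0.333]
force: [1.3, 0.0, -0.0]
finger_gap: 0.002
```

```bash
python3 st.py
python3 - <<'E'
from ik import *
print(W(-.125,.09,.11),W(-.065,.09,.11))
for az in (5,15,25):
  for x in (-.25,-.2,-.16,-.125,-.09,-.065):
    print(az,x,[(z,ik(W(x,.09,z),44,az)[[0,2,3,4]].round(2).tolist()) for z in (.11,.18,.25,.32)])
for y in (.02,-.03): print(y,ik(W(-.065,y,.11),44,15))
E
```

```text
9.425 [ 0.6404 -0.9513  0.3069] [-1.099  1.108  0.22   0.108  1.051  0.2  ] tilt 44.1 az -55.3 xaz 20.0 F [ 1.3  0.  -0. ]
[ 0.49117052 -0.00747053  0.11      ] [0.54909887 0.00815974 0.11      ]Traceback (most recent call last):
  File "<stdin>", line 5, in <module>
TypeError: 'NoneType' object is not subscriptable
```

Run:
```python
from ik import *
g=lambda *a:(lambda r:None if r is None else r[[0,2,3,4]].round(2).tolist())(ik(*a))
for az in (5,20,35):
  for x in (-.25,-.2,-.16,-.125,-.09,-.065):
    print(az,x,[(z,g(W(x,.09,z),44,az)) for z in (.11,.18,.25,.32)])
for y in (.02,-.03): print(y,ik(W(-.065,y,.11),44,20))
```

```text
5 -0.25 [(0.11, None), (0.18, [-1.03, 2.83, 2.34, 1.05]), (0.25, [-1.03, 2.56, 1.43, 0.68]), (0.32, [-1.03, 2.38, 0.98, 0.85])]
5 -0.2 [(0.11, [-0.74, 2.71, 2.56, 1.21]), (0.18, [-0.74, 2.59, 2.27, 0.73]), (0.25, [-0.74, 2.45, 1.61, 0.54]), (0.32, [-0.74, 2.31, 1.05, 0.63])]
5 -0.16 [(0.11, [-0.59, 2.55, 2.57, 0.94]), (0.18, [-0.59, 2.48, 2.3, 0.62]), (0.25, [-0.59, 2.37, 1.68, 0.45]), (0.32, [-0.59, 2.25, 1.06, 0.52])]
5 -0.125 [(0.11, [-0.49, 2.45, 2.59, 0.8]), (0.18, [-0.49, 2.39, 2.32, 0.54]), (0.25, [-0.49, 2.3, 1.71, 0.39]), (0.32, [-0.49, 2.18, 1.04, 0.45])]
5 -0.09 [(0.11, [-0.41, 2.35, 2.6, 0.69]), (0.18, [-0.41, 2.3, 2.32, 0.47]), (0.25, [-0.41, 2.22, 1.69, 0.34]), (0.32, [-0.41, 2.12, 1.0, 0.4])]
5 -0.065 [(0.11, [-0.36, 2.29, 2.6, 0.62]), (0.18, [-0.36, 2.24, 2.31, 0.42]), (0.25, [-0.36, 2.17, 1.66, 0.3]), (0.32, [-0.36, 2.07, 0.96, 0.37])]
20 -0.25 [(0.11, [-1.12, 2.79, 2.25, 1.09]), (0.18, [-1.12, 2.63, 1.67, 0.77]), (0.25, [-1.12, 2.48, 1.15, 0.86]), (0.32, [-1.12, 2.33, 0.91, 1.07])]
20 -0.2 [(0.11, [-0.88, 2.59, 2.14, 0.89]), (0.18, [-0.88, 2.5, 1.74, 0.73]), (0.25, 
[... 982 characters left out ...]
6, 1.65, 0.76]), (0.18, [-0.79, 2.31, 1.35, 0.78]), (0.25, [-0.79, 2.23, 1.1, 0.88]), (0.32, [-0.79, 2.12, 0.93, 1.02])]
35 -0.125 [(0.11, [-0.7, 2.28, 1.65, 0.74]), (0.18, [-0.7, 2.24, 1.37, 0.75]), (0.25, [-0.7, 2.16, 1.13, 0.84]), (0.32, [-0.7, 2.07, 0.95, 0.97])]
35 -0.09 [(0.11, [-0.62, 2.21, 1.64, 0.72]), (0.18, [-0.62, 2.17, 1.38, 0.73]), (0.25, [-0.62, 2.1, 1.14, 0.8]), (0.32, [-0.62, 2.01, 0.97, 0.92])]
35 -0.065 [(0.11, [-0.57, 2.15, 1.63, 0.7]), (0.18, [-0.57, 2.12, 1.37, 0.71]), (0.25, [-0.57, 2.05, 1.14, 0.78]), (0.32, [-0.57, 1.96, 0.97, 0.89])]
0.02 [-0.6194686   0.67917733  2.15444888  1.83842666  0.63548578]
-0.03 [-0.69600299  0.68396751  2.07803765  1.66579421  0.64797428]
```

>>> {"op": "send_rows", "data": {"commands": [{"delta_pos": [-1, 2, 0], "yaw": 0}, {"delta_pos": [-2.2, 4.5, 0], "yaw": 0.05}, {"delta_pos": [-2.2, 4.5, 0], "yaw": 0.06}, {"delta_pos": [-2.2, 4.5, 0], "yaw": 0.06}, {"delta_pos": [-2.2, 4.5, 0], "yaw": 0.06}, {"delta_pos": [-2.2, 4.5, 0], "yaw": 0.06}, {"delta_pos": [-2.2, 4.5, 0], "yaw": 0.06}, {"delta_pos": [-2.2, 4.5, 0], "yaw": 0.06}, {"delta_pos": [-2.2, 4.5, 0], "yaw": 0.06}, {"delta_pos": [-2.2, 4.5, 0], "yaw": 0.06}]}}

```text
t: 10.68
tcp_pos: [0.4253, -0.5151, 0.3042]
tool_rot: [0.853, 0.361, 0.255, 0.278]
force: [-0.2, -0.3, -0.9]
finger_gap: -0.001
```

```bash
python3 st.py
```

```text
10.675 [ 0.4253 -0.5151  0.3042] [-1.295  0.363  1.777  0.977  0.697 -1.208] tilt 44.3 az -24.5 xaz 51.2 F [-0.2 -0.3 -0.9]
```

>>> {"op": "send_rows", "data": {"commands": [{"delta_pos": [0, 4.5, -0.3], "yaw": 0.095}, {"delta_pos": [0, 4.5, -0.3], "yaw": 0.095}, {"delta_pos": [0, 4.5, -0.3], "yaw": 0.095}, {"delta_pos": [0, 4.5, -0.3], "yaw": 0.095}, {"delta_pos": [0, 4.5, -0.3], "yaw": 0.095}, {"delta_pos": [0, 4.5, -0.3], "yaw": 0.095}, {"delta_pos": [0, 4.5, -0.3], "yaw": 0.095}, {"delta_pos": [0, 4.5, -0.3], "yaw": 0.095}, {"delta_pos": [0, 4.5, -0.3], "yaw": 0.095}]}}

```text
t: 11.8
tcp_pos: [0.4226, -0.102, 0.2816]
tool_rot: [0.616, 0.691, 0.346, 0.152]
force: [1.4, -0.1, -0.3]
finger_gap: 0.0
```

```bash
python3 st.py
python3 - <<'E'
from h import *
cv2.imwrite("pics/w2.png",manip.snapshot("wrist"))
E
```

```text
11.8 [ 0.4226 -0.102   0.2816] [-1.057  0.154  2.223  0.995  0.98  -1.846] tilt 44.4 az 24.6 xaz 101.5 F [ 1.4 -0.1 -0.3]
```

View pics/w2.png

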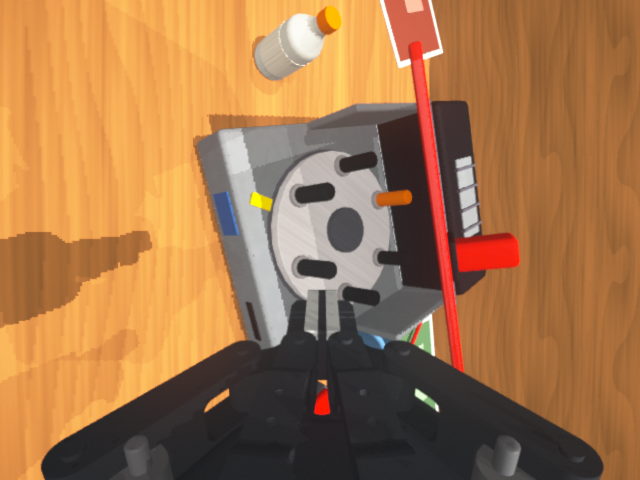

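The wrist view looks in under the raised guard. It shows the front-left die at (315,193), the orange die at the rear (393,198), the mark at (262,201) and the fingertips at (322,300), clear of everything. Next I go down to the left front of the turret.

>>> {"op": "send_rows", "data": {"commands": [{"delta_pos": [0, 3.7, -3], "yaw": 0.045}, {"delta_pos": [0, 3.7, -3], "yaw": 0.045}, {"delta_pos": [1.7, 0.5, -2.5], "yaw": 0}, {"delta_pos": [1.7, 0.5, -2.5], "yaw": 0}, {"delta_pos": [1.7, 0.5, -2.5], "yaw": 0}, {"delta_pos": [1.7, 0.5, -2.5], "yaw": 0}]}}

```text
t: 12.6
tcp_pos: [0.4941, -0.0056, 0.1195]
tool_rot: [0.58, 0.722, 0.35, 0.141]
force: [0.4, -0.7, 0.3]
finger_gap: -0.002
```

```bash
python3 st.py
python3 - <<'E'
from h import *
cv2.imwrite("pics/w3.png",manip.snapshot("wrist"))
E
```

```text
12.6 [ 0.4941 -0.0056  0.1195] [-0.671  0.666  2.319  1.802  0.726 -2.631] tilt 44.3 az 29.2 xaz 107.0 F [ 0.4 -0.7  0.3]
```

View pics/w3.png

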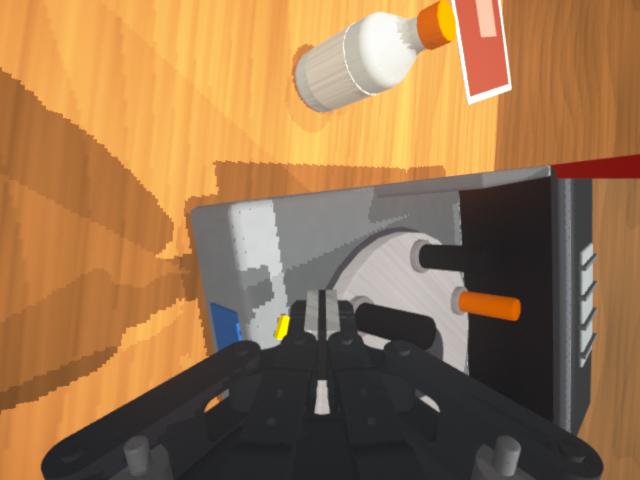

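Run:
```python
from h import *; from ik import O,Y
def P(w): d=w-O; return np.array([d[0]*np.cos(Y)+d[1]*np.sin(Y),-d[0]*np.sin(Y)+d[1]*np.cos(Y),w[2]]).round(4)
for n,uv,z in [("FLtop",(427,331),.14),("FLfoot",(364,305),.088),("Ltop",(472,260),.14),("Lfoot",(421,256),.088),("orangetop",(515,309),.14),("orfoot",(462,301),.088),("mark",(282,326),.071)]:
    p=P(onz("wrist",uv,z)); print(n,p,np.hypot(*p[:2]).round(4),np.degrees(np.arctan2(p[1],p[0])).round(1))
print(P(manip.sense()["tcp_pos"]))
```

```text
FLtop [-0.0658  0.0621  0.14  ] 0.0905 136.7
FLfoot [-0.0581  0.0655  0.088 ] 0.0876 131.6
Ltop [-0.006   0.0893  0.14  ] 0.0895 93.8
Lfoot [0.0162 0.084  0.088 ] 0.0855 79.1
orangetop [0.0706 0.0303 0.14  ] 0.0768 23.2
orfoot [0.0832 0.0247 0.088 ] 0.0868 16.5
mark [-0.1145  0.0668  0.071 ] 0.1326 149.7
[-0.1206  0.0905  0.117 ]
```

>>> {"op": "send_rows", "data": {"commands": [{"delta_pos": [1.8, 0.9, -0.3], "yaw": 0}, {"delta_pos": [1.8, 0.9, -0.3], "yaw": 0}, {"delta_pos": [1.8, 0.6, 0], "yaw": 0}]}}

```text
t: 13.02
tcp_pos: [0.5509, 0.0168, 0.1106]
tool_rot: [0.582, 0.721, 0.349, 0.14]
force: [-0.5, 0.1, -0.0]
finger_gap: 0.006
```

```bash
cat >> st.py <<'E'
from ik import O,Y
d=s["tcp_pos"]-O; print("punch",(d[0]*np.cos(Y)+d[1]*np.sin(Y)).round(4),(-d[0]*np.sin(Y)+d[1]*np.cos(Y)).round(4))
E
python3 st.py
```

```text
13.025 [0.5509 0.0168 0.1106] [-0.519  0.68   2.194  1.827  0.665 -2.469] tilt 44.1 az 29.2 xaz 106.9 F [-0.5  0.1 -0. ]
punch -0.061 0.0979
```

>>> {"op": "send_rows", "data": {"commands": [{"delta_pos": [0.6, -1.2, 0], "yaw": 0}, {"delta_pos": [0.35, -1.2, 0], "yaw": 0}, {"delta_pos": [0.35, -1.2, 0], "yaw": 0}, {"delta_pos": [0.35, -1.2, 0], "yaw": 0}, {"delta_pos": [0.35, -1.2, 0], "yaw": 0}]}}

```text
t: 13.65
tcp_pos: [0.5476, -0.0181, 0.112]
tool_rot: [0.57, 0.733, 0.354, 0.115]
force: [-2.6, 17.5, -3.1]
finger_gap: -0.003
```

```bash
python3 st.py
```

```text
13.65 [ 0.5476 -0.0181  0.112 ] [-0.619  0.672  2.14   1.563  0.704 -2.309] tilt 43.7 az 34.1 xaz 109.5 F [-2.6 17.5 -3.1]
punch -0.0733 0.065
```

Run:
```python
from h import *
a=manip.snapshot("scene")[120:340,120:400]; b=manip.snapshot("wrist")[130:450,180:600]
a=cv2.resize(a,(407,320)); b=cv2.resize(b,(380,320))
cv2.imwrite("pics/c2.png",np.hstack([a,b]))
```

```text
(no output)
```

View pics/c2.png

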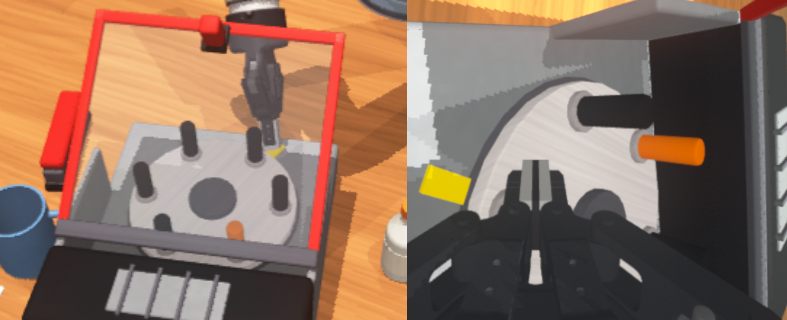

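The finger sits on the +y side of the front-left die, touching it near the tip. I'll push harder, a little deeper, with the yaw corrected.

>>> {"op": "send_rows", "data": {"commands": [{"delta_pos": [1.6, -1.2, -0.1], "yaw": -0.03}, {"delta_pos": [1.2, -2, -0.1], "yaw": -0.03}, {"delta_pos": [1.0, -2, -0.1], "yaw": -0.03}, {"delta_pos": [0.8, -2, 0], "yaw": -0.02}]}}

```text
t: 14.25
tcp_pos: [0.5474, -0.0337, 0.1116]
tool_rot: [0.59, 0.715, 0.366, 0.08]
force: [-6.6, 20.5, -1.4]
finger_gap: 0.001
```

```bash
python3 st.py
```

```text
14.25 [ 0.5474 -0.0337  0.1116] [-0.664  0.679  2.097  1.418  0.75  -2.132] tilt 43.9 az 38.2 xaz 107.8 F [-6.6 20.5 -1.4]
punch -0.0776 0.0501
```

>>> {"op": "send_rows", "data": {"commands": [{"delta_pos": [1.6, -2.5, 0], "yaw": -0.04}, {"delta_pos": [1.4, -2.5, 0], "yaw": -0.04}, {"delta_pos": [1.4, -2.5, 0], "yaw": -0.04}]}}

```text
t: 14.62
tcp_pos: [0.5542, -0.0676, 0.1109]
tool_rot: [0.621, 0.69, 0.368, 0.057]
force: [-15.2, 3.7, 5.9]
finger_gap: -0.002
```

```bash
python3 st.py
```

```text
14.625 [ 0.5542 -0.0676  0.1109] [-0.717  0.685  2.037  1.303  0.785 -1.959] tilt 43.8 az 39.2 xaz 103.9 F [-15.2   3.7   5.9]
punch -0.0798 0.0155
```

Run:
```python
from h import *
a=manip.snapshot("scene")[120:340,120:400]; b=manip.snapshot("wrist")[130:450,180:600]
a=cv2.resize(a,(407,320)); b=cv2.resize(b,(380,320))
cv2.imwrite("pics/c3.png",np.hstack([a,b]))
```

```text
(no output)
```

View pics/c3.png

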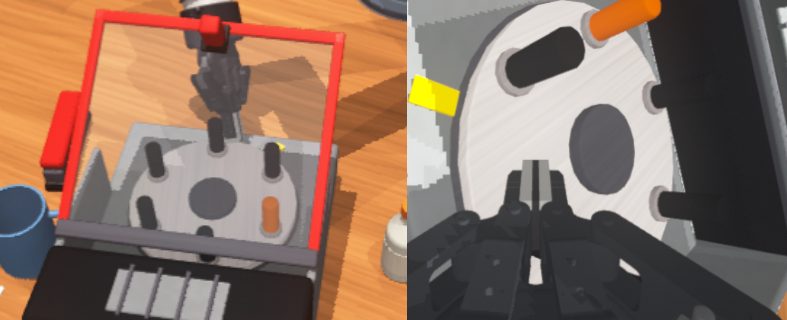

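```bash
cat > ang.py <<'E'
from h import *; from ik import O,Y
def P(w): d=w-O; return np.array([d[0]*np.cos(Y)+d[1]*np.sin(Y),-d[0]*np.sin(Y)+d[1]*np.cos(Y)]).round(4)
def ang(n,uv,z): p=P(onz(n,uv,z)); print(n,uv,p,np.hypot(*p).round(4),np.degrees(np.arctan2(p[1],p[0])).round(1))
E
python3 - <<'E'
from ang import *
ang("wrist",(398,153),.088); ang("wrist",(301,204),.088)
sc=lambda u,v:(120+u*280/407,120+v*220/320)
for u in [(215,120),(272,146),(271,201),(154,144)]: ang("scene",sc(*u),.139)
E
```

```text
wrist (398, 153) [0.041  0.0822] 0.0919 63.5
wrist (301, 204) [-0.0557  0.0587] 0.0809 133.5
scene (267.9115479115479, 202.5) [-0.0877 -0.0102] 0.0883 -173.4
scene (307.12530712530713, 220.375) [-0.0553  0.0687] 0.0882 128.8
scene (306.43734643734643, 258.1875) [0.0293 0.0817] 0.0868 70.3
scene (225.94594594594594, 219.0) [-0.0364 -0.0762] 0.0844 -115.5
```

The pushed die is just past halfway (about 188°) and orange is at about 68°. I'll keep pushing.

>>> {"op": "send_rows", "data": {"commands": [{"delta_pos": [0.6, -1.5, 0], "yaw": -0.05}, {"delta_pos": [0.6, -1.5, 0], "yaw": -0.05}, {"delta_pos": [0.6, -1.5, 0], "yaw": -0.03}]}}

```text
t: 15.1
tcp_pos: [0.5707, -0.1057, 0.1123]
tool_rot: [0.661, 0.649, 0.368, 0.075]
force: [-1.8, 25.1, -5.3]
finger_gap: 0.002
```

```bash
python3 st.py;  python3 - <<'E'
from ang import *
def orange(n):
    im=manip.snapshot(n); H,S,V=cv2.split(cv2.cvtColor(im,cv2.COLOR_BGR2HSV))
    m=((H>5)&(H<16)&(S>170)&(V>90)).astype(np.uint8)
    return im,m
im,m=orange("scene"); m[:110]=0;m[320:]=0;m[:,:180]=0;m[:,345:]=0
n,_,st,c=cv2.connectedComponentsWithStats(m)
for i in range(1,n):
    if st[i,4]>25: print(st[i],c[i]); ang("scene",c[i],.115)
cv2.imwrite("pics/s4.png",im)
E
```

```text
15.1 [ 0.5707 -0.1057  0.1123] [-0.749  0.69   2.008  1.345  0.766 -1.902] tilt 44.1 az 33.0 xaz 97.1 F [-1.8 25.1 -5.3]
punch -0.0738 -0.0255
[180 110  12   6  34] [184.20588235 111.85294118]
scene [184.20588235 111.85294118] [-0.3529 -0.2596] 0.4381 -143.7
[180 110  50  48 379] [207.33773087 123.02638522]
scene [207.33773087 123.02638522] [-0.3227 -0.1976] 0.3784 -148.5
```

```bash
cat >> ang.py <<'E'
def orange(n="scene"):
    im=manip.snapshot(n); H,S,V=cv2.split(cv2.cvtColor(im,cv2.COLOR_BGR2HSV))
    r=np.zeros_like(H); cv2.ellipse(r,(266,245),(68,62),0,0,360,1,-1)
    m=((H>3)&(H<16)&(S>110)&(V>90)).astype(np.uint8)*r
    k,_,st,c=cv2.connectedComponentsWithStats(m)
    for i in range(1,k):
        if st[i,4]>40: print(st[i]); ang(n,c[i],.115)
    return im
E
python3 - <<'E'
from ang import *
im=orange(); cv2.imwrite("pics/s5.png",cv2.resize(im[140:340,160:400],(720,600)))
E
```

```text
[ 264  183   62   33 1143]
scene [290.44619423 200.07786527] [-0.1224  0.0247] 0.1249 168.6
[216 189  33  17 327]
scene [233.75229358 198.86850153] [-0.109  -0.0834] 0.1372 -142.6
[308 237  10  25 235]
scene [312.48085106 249.14468085] [-0.0104  0.0855] 0.0861 96.9
```

View pics/s5.png

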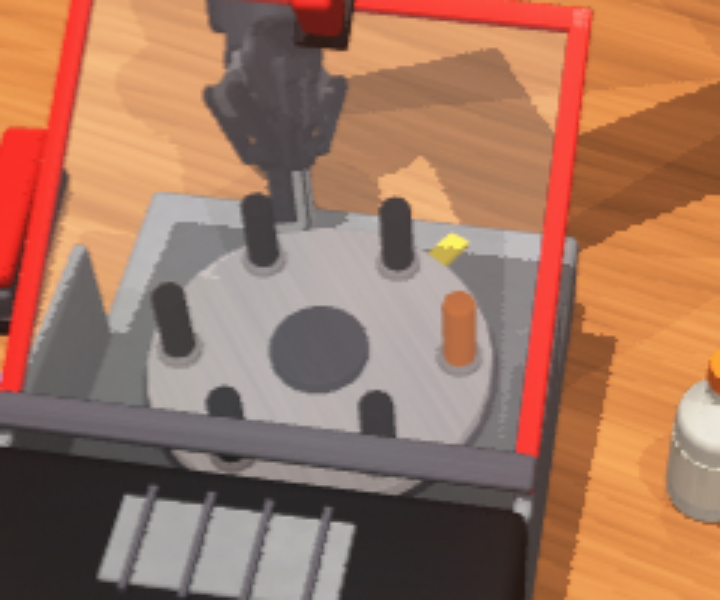

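Orange is at about 96°, held a little past its 90° click, and the next die stands at the front left. I'll back off, go round and re-enter on its left.

>>> {"op": "send_rows", "data": {"commands": [{"delta_pos": [-0.4, 1.2, 0], "yaw": 0}, {"delta_pos": [-2.2, -0.9, 0], "yaw": 0}, {"delta_pos": [-2.4, -0.9, 0.4], "yaw": -0.03}, {"delta_pos": [-2.4, -0.4, 0.4], "yaw": -0.03}, {"delta_pos": [-0.4, 3, 0], "yaw": 0}, {"delta_pos": [-0.4, 3, 0], "yaw": 0}, {"delta_pos": [-0.4, 3, 0], "yaw": 0}]}}

```text
t: 16.08
tcp_pos: [0.4903, -0.0435, 0.1223]
tool_rot: [0.688, 0.623, 0.358, 0.105]
force: [-0.5, -0.1, 0.0]
finger_gap: -0.003
```

```bash
python3 st.py; python3 -c "
from ang import *
orange()"
```

```text
16.075 [ 0.4903 -0.0435  0.1223] [-0.751  0.65   2.31   1.747  0.716 -2.332] tilt 43.8 az 25.9 xaz 92.0 F [-0.5 -0.1  0. ]
punch -0.1352 0.0554
[ 216  183  110   33 1977]
scene [271.3414264  198.18816388] [-0.1217 -0.0125] 0.1223 -174.1
[308 237  11  25 235]
scene [312.57446809 248.8212766 ] [-0.0111  0.0855] 0.0862 97.4
```

Run:
```python
from ang import *
for uv,z in [((313,238.5),.14),((313,261),.088)]: ang("scene",uv,z)
g=lambda u,v:(160+u/3,140+v/3)
for uv,z in [((258,208),.139),((264,262),.088),((396,208),.139),((399,263),.088),((169,294),.139),((181,350),.088),((319,348),.086),((450,249),.071)]: ang("scene",g(*uv),z)
```

```text
scene (313, 238.5) [-0.0144  0.086 ] 0.0872 99.5
scene (313, 261) [-0.0046  0.0871] 0.0872 93.0
scene (246.0, 209.33333333333331) [-0.0649 -0.0461] 0.0796 -144.6
scene (248.0, 227.33333333333331) [-0.0652 -0.0477] 0.0808 -143.8
scene (292.0, 209.33333333333331) [-0.0776  0.0369] 0.0859 154.6
scene (293.0, 227.66666666666669) [-0.0773  0.037 ] 0.0857 154.4
scene (216.33333333333334, 238.0) [ 0.0093 -0.0814] 0.0819 -83.5
scene (220.33333333333334, 256.6666666666667) [ 0.0111 -0.081 ] 0.0818 -82.2
scene (266.3333333333333, 256.0) [-0.0045  0.0009] 0.0046 168.7
scene (310.0, 223.0) [-0.1085  0.0643] 0.1261 149.3
```

>>> {"op": "send_rows", "data": {"commands": [{"delta_pos": [-0.8, 2.2, 0], "yaw": 0.02}, {"delta_pos": [-0.4, 2.2, 0], "yaw": 0.02}, {"delta_pos": [2, 0.8, -0.3], "yaw": 0.02}, {"delta_pos": [2, 0.8, -0.3], "yaw": 0.02}, {"delta_pos": [2.2, 0.7, -0.3], "yaw": 0}]}}

```text
t: 16.75
tcp_pos: [0.5429, 0.0216, 0.1143]
tool_rot: [0.664, 0.649, 0.359, 0.094]
force: [-0.2, -0.4, -0.7]
finger_gap: 0.0
```

```bash
python3 st.py
```

```text
16.75 [0.5429 0.0216 0.1143] [-0.516  0.664  2.208  1.814  0.657 -2.216] tilt 43.6 az 29.7 xaz 96.1 F [-0.2 -0.4 -0.7]
punch -0.0675 0.1046
```

>>> {"op": "send_rows", "data": {"commands": [{"delta_pos": [1.0, -1.8, -0.2], "yaw": 0}, {"delta_pos": [0.5, -1.8, -0.2], "yaw": 0}, {"delta_pos": [0.6, -1.8, 0], "yaw": -0.02}, {"delta_pos": [1.3, -2.2, 0], "yaw": -0.03}, {"delta_pos": [1.3, -2.2, 0], "yaw": -0.03}, {"delta_pos": [1.3, -2.2, 0], "yaw": -0.03}]}}

```text
t: 17.5
tcp_pos: [0.5801, -0.0653, 0.1131]
tool_rot: [0.688, 0.622, 0.364, 0.083]
force: [-4.8, 6.1, 3.5]
finger_gap: 0.006
```

```bash
python3 st.py;python3 -c "
from ang import *
orange()"
```

```text
17.5 [ 0.5801 -0.0653  0.1131] [-0.651  0.679  2.056  1.518  0.69  -1.921] tilt 43.8 az 29.3 xaz 92.4 F [-4.8  6.1  3.5]
punch -0.0542 0.011
[216 185  44  23 541]
scene [241.28280961 197.91497227] [-0.1137 -0.0697] 0.1334 -148.5
[284 189  42  27 609]
scene [302.16748768 203.90147783] [-0.1159  0.0486] 0.1257 157.3
[301 216  10  25 228]
scene [305.53070175 228.29824561] [-0.0566  0.0651] 0.0863 131.0
```

>>> {"op": "send_rows", "data": {"commands": [{"delta_pos": [0.2, -1.2, 0], "yaw": -0.02}, {"delta_pos": [0, -1.2, 0], "yaw": -0.02}, {"delta_pos": [0, -0.5, 0], "yaw": 0}]}}

```text
t: 17.92
tcp_pos: [0.5853, -0.0923, 0.1157]
tool_rot: [0.697, 0.609, 0.368, 0.089]
force: [3.3, 17.9, -3.7]
finger_gap: -0.001
```

```bash
python3 st.py;python3 -c "
from ang import *
orange()
cv2.imwrite('pics/w6.png',manip.snapshot('wrist'))"
```

```text
17.925 [ 0.5853 -0.0923  0.1157] [-0.693  0.681  2.032  1.493  0.706 -1.893] tilt 44.5 az 27.6 xaz 90.8 F [ 3.3 17.9 -3.7]
punch -0.0562 -0.0164
[ 269  185   57   47 1176]
scene [294.70748299 204.96598639] [-0.1111  0.035 ] 0.1165 162.5
[216 188  36  19 334]
scene [233.85329341 198.86826347] [-0.1091 -0.0832] 0.1372 -142.7
```

View pics/w6.png

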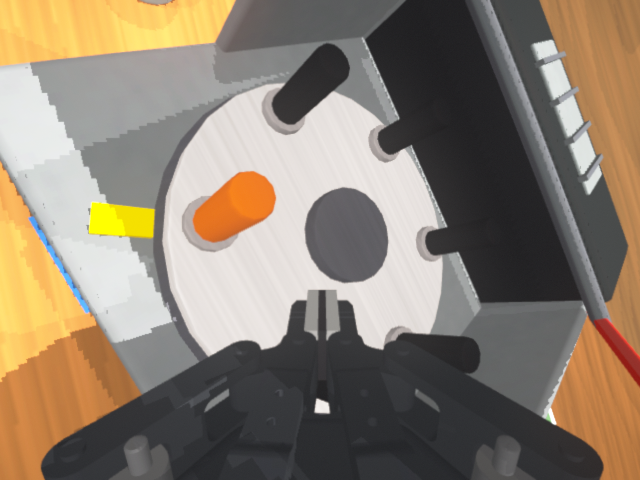

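The wrist view shows the orange foot at (212,225), on the line from the yellow bar (122,220) to the hub (346,234). I'll measure that against the hub and mark.

```bash
cat > chk.py <<'E'
from ang import *
def rel(hub,mark,foot,top):
    h=P(onz("wrist",hub,.086)); f=lambda u,z:(lambda p:(p.round(4),np.hypot(*p).round(4),np.degrees(np.arctan2(p[1],p[0])).round(1)))(P(onz("wrist",u,z))-h)
    print("hub",h,"mark",f(mark,.071),"foot",f(foot,.088),"top",f(top,.14))
E
python3 -c "
from chk import *
rel((346,234),(122,220),(211,225),(247,198))"
```

```text
hub [0.0028 0.0011] mark (array([-0.1092,  0.0611]), np.float64(0.1251), np.float64(150.8)) foot (array([-0.0779,  0.0407]), np.float64(0.0879), np.float64(152.4)) top (array([-0.0807,  0.0411]), np.float64(0.0906), np.float64(153.0))
```

Orange is at about 152° against a 150.8° mark reading. I'll back off gently and retract.

>>> {"op": "send_rows", "data": {"commands": [{"delta_pos": [-0.2, 0.8, 0], "yaw": 0}, {"delta_pos": [-0.2, 0.4, 0], "yaw": 0}, {"delta_pos": [-2, -0.9, 0], "yaw": 0}, {"delta_pos": [-2.2, -0.9, 0.1], "yaw": 0}, {"delta_pos": [-2.2, -1, 0.4], "yaw": 0}, {"delta_pos": [-2.2, -1, 0.6], "yaw": 0}, {"delta_pos": [0, 0, 0], "yaw": 0}]}}

```text
t: 18.9
tcp_pos: [0.4969, -0.1298, 0.1277]
tool_rot: [0.7, 0.606, 0.364, 0.099]
force: [0.7, -0.4, 0.9]
finger_gap: 0.003
```

```bash
python3 st.py;python3 -c "
from ang import *
orange()
cv2.imwrite('pics/w7.png',manip.snapshot('wrist'))"
```

```text
18.9 [ 0.4969 -0.1298  0.1277] [-0.913  0.635  2.187  1.443  0.76  -2.086] tilt 44.3 az 25.7 xaz 90.0 F [ 0.7 -0.4  0.9]
punch -0.1514 -0.0296
[ 216  183  110   49 2222]
scene [274.6260126  200.52880288] [-0.1166 -0.005 ] 0.1167 -177.5
```

View pics/w7.png

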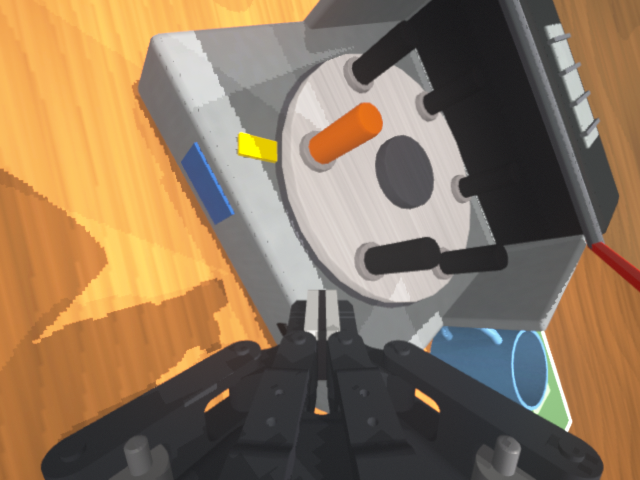

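Run:
```python
from chk import *
im=cv2.imread("pics/w7.png"); H,S,V=cv2.split(cv2.cvtColor(im,cv2.COLOR_BGR2HSV))
def blob(m,lo):
    k,_,st,c=cv2.connectedComponentsWithStats(m.astype(np.uint8)); return [(st[i].tolist(),c[i].round(1)) for i in range(1,k) if st[i,4]>lo]
box=np.zeros(H.shape,bool); box[95:180,225:400]=1
print(blob((H>22)&(H<33)&(S>150)&box,80)); o=(H>3)&(H<19)&(S>150)&(V>110)&box; print(blob(o,80))
hb=np.zeros(H.shape,bool); hb[125:220,365:445]=1; print(blob((V<110)&hb,500))
ys,xs=np.nonzero(o); print(cv2.minAreaRect(np.stack([xs,ys],1).astype(np.float32)), cv2.boxPoints(cv2.minAreaRect(np.stack([xs,ys],1).astype(np.float32))))
rel((404,172),(258,147),(319,151),(368,118))
for u,z in [((361,73),.088),((372,260),.088),((446,260),.088),((428,104),.088),((465,188),.088),((319,151),.088)]: ang("wrist",u,z)
```

```text
[([238, 133, 39, 30, 877], array([256.9, 147.5]))]
[([309, 103, 74, 61, 2410], array([346.1, 133. ]))]
[([376, 136, 57, 73, 3215], array([404., 172.]))]
((345.65386962890625, 134.23077392578125), (34.39141082763672, 79.5994644165039), 56.3099365234375) [[303.00003 142.     ]
 [369.2308   97.84616]
 [388.3077  126.46155]
 [322.07693 170.61539]]
hub [0.0061 0.0018] mark (array([-0.1105,  0.0612]), np.float64(0.1263), np.float64(151.0)) foot (array([-0.0787,  0.042 ]), np.float64(0.0892), np.float64(151.9)) top (array([-0.0825,  0.0423]), np.float64(0.0927), np.float64(152.9))
wrist (361, 73) [0.004  0.0882] 0.0883 87.4
wrist (372, 260) [-0.0712 -0.0416] 0.0825 -149.7
wrist (446, 260) [ 0.0084 -0.0841] 0.0845 -84.3
wrist (428, 104) [0.0785 0.0467] 0.0913 30.7
wrist (465, 188) [ 0.0826 -0.0424] 0.0928 -27.2
wrist (319, 151) [-0.0726  0.0438] 0.0848 148.9
```

The orange die reads 1–2° (under 3 mm) from the mark, and the mean over all six dies is about 1°. I'll move the arm clear of everything and check once more.

>>> {"op": "send_rows", "data": {"commands": [{"delta_pos": [-1.5, -2, 2], "yaw": 0}, {"delta_pos": [-1.5, -2, 2], "yaw": 0}, {"delta_pos": [-1, -2, 2.5], "yaw": 0}, {"delta_pos": [0, -2, 2.5], "yaw": 0}, {"delta_pos": [0, 0, 0], "yaw": 0}, {"delta_pos": [0, 0, 0], "yaw": 0}]}}

```text
t: 19.75
tcp_pos: [0.4598, -0.2098, 0.2194]
tool_rot: [0.697, 0.609, 0.364, 0.098]
force: [-0.9, 0.6, -0.4]
finger_gap: -0.003
```

```bash
python3 st.py;python3 - <<'E'
from ang import *
im=manip.snapshot("wrist"); cv2.imwrite("pics/w8.png",im); H,S,V=cv2.split(cv2.cvtColor(im,cv2.COLOR_BGR2HSV))
def blob(m,lo):
    k,_,st,c=cv2.connectedComponentsWithStats(m.astype(np.uint8)); return [(st[i].tolist(),c[i].round(1)) for i in range(1,k) if st[i,4]>lo]
for s,c in blob((H>22)&(H<33)&(S>150)&(V>120),150): print(s); ang("wrist",c,.071)
for s,c in blob((H>3)&(H<12)&(S>200)&(V>110),300): print("o",s); ang("wrist",c,.115)
# guard angle: front corners in top view, before/after
for n in("top","scene"):
    g=manip.snapshot(n); cv2.imwrite(f"pics/{n}9.png",g)
old=cv2.imread("pics/c1.png")[:, :400]; new=cv2.resize(cv2.imread("pics/scene9.png")[60:400,80:480],(400,340))
def red(i):
    H,S,V=cv2.split(cv2.cvtColor(i,cv2.COLOR_BGR2HSV)); m=((H<5)|(H>174))&(S>170)&(V>110); m[:, :98]=0; ys,xs=np.nonzero(m); return xs.min(),xs.max(),ys.min(),ys.max(),len(xs)
print(red(old),red(new))
# where handle/corner: intersect right-front corner ray with hinge-rotated arc
from ik import W
from scipy.optimize import minimize_scalar
for name in("top","scene"):
    c=manip.get_calibration(name);T=c["world_to_cam"];K=np.array([[c["fx"],0,c["cx"]],[0,c["fy"],c["cy"]],[0,0,1]])
    for phi in (.4,.45,.5):
        pts=np.array([W(.126-.265*np.cos(phi)-.008*np.sin(phi)*-1,y,.155+.265*np.sin(phi)+.008*np.cos(phi)) for y in (.145,-.145)])
        print(name,phi,cv2.projectPoints(pts,cv2.Rodrigues(T[:3,:3])[0],T[:3,3],K,c["dist_coeffs"])[0].reshape(-1,2).round(1).tolist())
g=cv2.imread("pics/scene9.png");H,S,V=cv2.split(cv2.cvtColor(g,cv2.COLOR_BGR2HSV)); m=(((H<5)|(H>174))&(S>170)&(V>110)); m[:, :178]=0
ys,xs=np.nonzero(m); i=np.argmax(xs-ys);j=np.argmin(xs+ys); print("scene corners",xs[i],ys[i],xs[j],ys[j])
E
```

```text
19.75 [ 0.4598 -0.2098  0.2194] [-1.109  0.421  2.058  1.012  0.967 -1.709] tilt 44.3 az 26.0 xaz 90.5 F [-0.9  0.6 -0.4]
punch -0.208 -0.0972
[219, 90, 28, 23, 426]
wrist [232.4 100.8] [-0.1055  0.0624] 0.1226 149.4
(np.int64(98), np.int64(276), np.int64(67), np.int64(231), 2799) (np.int64(98), np.int64(277), np.int64(67), np.int64(231), 2783)
top 0.4 [[300.9, 300.2], [467.8, 259.7]]
top 0.45 [[299.9, 297.2], [468.9, 256.2]]
top 0.5 [[298.9, 293.7], [470.0, 252.2]]
scene 0.4 [[356.6, 149.2], [189.4, 132.1]]
scene 0.45 [[356.6, 146.0], [187.1, 128.8]]
scene 0.5 [[356.6, 143.1], [184.7, 125.7]]
scene corners 356 143 186 127
```

```bash
python3 -c "
from station import manip
print(manip.sign_off())"
```

```text
the job is handed in; nothing more can be done
None
```

I opened the guard to its stop and turned the turret until the orange die sat at the yellow mark, then handed the job in at about 20 s of the 61 s allowed. No verdict came back, so success is not confirmed.

**What I did**
- **Guard:** I gripped the handle and lifted it along its arc until it pressed on the stop with about 30 N, then let go.
- **Slanting the tool:** the moves only allow shift and yaw, so I pushed slowly past the arm's reach limit in free space. That tilted the tool to about 44°, enough to reach in under the guard.
- **Turret:** two anticlockwise pushes on the front-left die brought the orange die to the mark. Then I moved the arm clear of everything.

**Last checks**
- **Guard:** the front corners in the scene camera match an opening of about 0.48–0.50 rad, and the frame did not move after I opened it.
- **Orange die:** after the finger let go it was 1–2° from the mark, under 3 mm.
- **Robot:** the tool force read about zero with the arm clear.

**Failed or disagreed**
- **Orange die re-check:** a last automatic look found the mark but not the die, so its position rests on the picture taken just after release.
- **Scene camera:** midway through, it read the turret angle about 5° higher than expected; I relied on the close-up wrist camera instead.
- **Reach limit:** my first move into it was too fast. It gave a brief wrist force reading of about 117 N, just under the 120 N limit, and joint 3 read 0.218 rad against its 0.22 limit.
- **Bystanders:** I never measured the mug, stapler or glue bottle again at the end. No path went near them, and none looked moved in the pictures.

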